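# Fit the notched divider into the soap mould

### The arm

A 6-joint arm with a two-finger parallel gripper is mounted at the origin on the work surface. World frame = base frame: x ahead of the robot, y to its left, z up, the work surface at z = 0. Lengths are in m, angles in rad, forces in N, time in s.
With the tool pointing down it reaches from about 0.35 to 0.875 m from the base axis. Payload 15.5 kg.
Tool frame: the origin (TCP) lies midway between the tips of the shut fingers; the grasp point (between the pads) lies bot.pinch_z behind it (bot.pinch_z is the distance from the TCP to the grasp point, in m); z points along the fingers, y is the line along which they close (so a half turn about z gives the same grasp; the last joint's range is limited). The gripper opens to 85 mm and grips with 20 to 120 N. Pads are 22 mm wide; open, the fingers measure 114 mm over their backs; the gripper's body (76 mm by 85 mm) begins 54 mm behind the grasp point. The pads swing forward as they close: fully open they stand 13 mm farther back than shut.
Start: joints at [-1.236, 0.494, 1.345, -0, 1.302, -0.096], TCP at [0.26, -0.568, 0.231] pointing down, gripper open.
Joint ranges: [-2.91, 2.91], [-0.82, 2.16], [0.22, 2.67], [-1.22, 4.37], [0.12, 2.79], [-3.08, 3.08]. Speed limits (rad/s): [1.89, 1.89, 2.57, 3.01, 3.01, 3.01].

### API

Orientations are given as [roll, pitch, yaw] about the fixed x, y, z axes, in that order (R = Rz(yaw) Ry(pitch) Rx(roll)).
In Python, from plant import bot gives the robot as it stands.
- The arm moves only by the shell command python3 -m pendant 'ROWS' [OPENING] [FORCE]. ROWS is a JSON object of lists of equal length, an entry for each row: "slide": the shift along the world's x, y, z in mm, a list of three; "rot": the turn, a rotation vector about the world's x, y, z in degrees, a list of three. A call has 1 to 5 rows; each row shifts and turns the commanded pose from where the row before left it; what a row does not reach is not made up. A row lasts 1/12 s, in which the tool goes at most 41.7 mm and 7.16 degrees, less where a joint would pass 70% of its speed; a pose out of reach is approached as far as the arm can. A call with a gripper value outside its range is refused whole. OPENING is the finger opening in mm, from 0 to 85.4, set as the call begins (- or left out, the last holds). The fingers move at their own pace and stop on an object; FORCE is the grip in N (left out, the last holds). Time passes only in rows, so rows that do not move let the fingers close. It gives the time, the measured TCP pose, the force, the opening and the grip force at its end, in the units of the state.
- bot.get_obs(): the state, without advancing time (a new reading comes with each control period).
- bot.snapshot(name): name is "scene" or "side" or "wrist"; returns a dict with "pixels" (420x560x3 uint8, red, green, blue), "intrinsics" (3x3 intrinsics, pixels), "camera_from_world" (4x4, takes a point from world to camera coordinates). Camera axes: x right, y up, looking along -z (the intrinsics and any distortion apply to the point x, -y, -z); pixel columns grow to the right and rows downward; lengths in m; the calibration is good to about 2 mm. A picture is of the moment at which its call begins. There is no depth.
- bot.sign_off(): hands the job in; it is judged then, once.
Trained networks look in a picture, given as the dict that the camera call returned (one of the last four; its "shot" number tells which), for a name from the list of things; names that differ only in an ending like _2 or _b are one class to them, and where a whole thing is asked for, a point or a joint stands for the part that bears it (a point fixed in the world has none). Each returns a list of dicts, best first, with "conf" (0 to 1); they miss things now and then, are a little off and sometimes report something else, mostly with a low value. They report only what shows in the picture. A call takes as long as a camera call. They do not tell look-alikes from the thing itself.
- bot.spot_in(picture, name): "rect" ([left, top, right, bottom] in pixels, round what is visible of it).
- bot.tip_of(picture, name): "uv" ([column, row] in pixels: a listed point, or the origin of a listed thing).
The state is a dict: "time": time; "joint_positions": joint angles; "joint_vel": joint speeds; "joint_efforts": joint torques, N m; "tcp_pos": TCP position; "tcp_rot": TCP orientation; "contact_force": force on the tool from outside, world axes, zero at the start; "ft_torque": the same for the moment, N m; "width": finger opening in m; "grip_force": force on a finger pad.
Only numpy, scipy, OpenCV 4.12 (cv2) and the standard library are available. Lean on these libraries where they do the work, as an engineer would, in place of code of your own. Each camera call takes 0.05 s, during which the arm holds its last target. There are 200 camera calls.

### The job

Get the wooden soap mould ready for pouring: take the long notched divider out of the wire draining rack and lower it upright, along the mould's length, over the five cross boards, so that every tooth goes down between its boards and the divider sits fully home; feel for the fit gently, never force it. Then swing the wooden turn button at each end of the mould inwards over the divider's end so that it cannot float up, let go, and leave the other things on the counter and in the rack where they are.

Things in the scene. Friction and masses are not known exactly. Their poses are not given: they have to be found in the camera images.
- mould: Open wooden soap mould, held fast on the counter, outside 148 x 264 x 72 mm; origin at the centre of its underside, x across, y along its length, z up. Side walls 12 mm, end walls 16 mm, floor 12 mm thick: inside 124 x 232 x 60 mm. Across it stand five grey plastic cross boards (see mould_top); on each end wall is a turn button.
- mould_top (a point): Mould's centre, level with the rim. Five cross boards, 116 mm along x, 5 thick, 60 tall, tops level with the rim, 36 mm apart along y. Each has at x = 0 a slot 10.5 mm wide, 31 deep from its top. Tied as one set, they stand up to 7 mm off the mould's middle along y, either way: no reading tells it, feel (or look) for it. The set slides along y only under 9 N or more.
- mould_home (a point): Centre of the mould's inner floor, 12 mm above its underside. The divider's origin belongs here (along y: up to 7 mm off, in step with the boards), its y along the mould's y. Lowered on the centre line but out of step, its teeth land on the slot bottoms, 29 mm above this; off the centre line, on the board tops, 60 mm above this.
- divider: Long notched divider, a loose comb of grey plastic, about 130 g: 208 mm long (y), 8 thick (x), 60 tall (z), plus a grip tab on top. Origin: middle of the underside of the teeth. Same when turned half a turn about z. Starts upright, teeth down, in the rack's middle gap, along the rack's y. When home its long top edge is level with the mould's rim.
- divider_notch (a point): Top of the divider's middle notch, 30 mm above its origin. Five notches, each 7 mm wide (along y) and open below, at y = -72, -36, 0, 36, 72 mm, leave six teeth; each notch goes over one cross board.
- divider_grip (a point): Where to hold the divider: on its z axis, 88 mm above its origin, in the grip tab (70 mm along y, 12 mm thick, standing 40 mm above the long top edge; this point is 12 mm below the tab's top).
- rack: Steel wire draining rack, fixed, 146 x 246 mm; origin at the centre of its underside, long side along y. Eight upright wire loops, 62 mm high, 124 mm wide, 15 mm apart (at x = -52.5 to 52.5 mm). The divider stands in the gap at x = 0 on floor wires 15 mm above the counter; it lifts straight up.
- button_a (a joint): Wooden turn button at the mould's -y end: bar 18 mm wide, 12 thick, reaching 45 mm from its upright pivot at mould x = 0, y = -126 mm; underside 2 mm above the rim. 0 = along the end wall, towards the mould's +x; grows anticlockwise from above; 1.57 = pointing in (+y) over the divider, if that is home; stop at 1.65. Starts 0 to 0.3; friction 0.04 N m, stays where left.
- button_b (a joint): The same kind of turn button at the mould's +y end: pivot at x = 0, y = +126 mm. 0 = along the end wall, towards the mould's -x; grows anticlockwise from above; 1.57 = pointing in (-y) over the divider; stop at 1.65. Starts 0 to 0.3.
- button_a_tip (a point): On the middle line of button a's bar, 36 mm from its pivot, half way up its thickness (8 mm above the rim).
- button_b_tip (a point): On the middle line of button b's bar, 36 mm from its pivot, half way up its thickness (8 mm above the rim).
- spare: Bystander: a spare cross board, 116 x 5 x 60 mm, standing in the rack's gap at x = 45 mm; origin at the middle of its underside.
- jar: Bystander: glass jar with a brass lid, 80 mm across, 120 mm tall, beyond the mould; origin under its centre.
- bottle: Bystander: small brown bottle, 56 mm across, 150 mm tall; origin under its centre.
- spoon: Bystander: spatula with a wooden handle and steel blade, about 280 mm long, lying flat on the counter.
There are look-alikes about, which are no part of the job. What is shaped like the divider but green or red is not meant.

How it is judged:
By the outcome, as a careful person would: the job done as asked, in the order asked, and still so for the second after the job is handed in, with the robot touching nothing.
It also fails if it takes over 72 s, if anything falls off the work surface, if the arm or the gripper's body presses on something with over 40 N, if the wrist force passes 120 N, or if a joint passes its speed limit or range.

## Working session

There is one attempt and no reset: what is moved stays moved. The work goes in short steps, Python scripts to look and compute and a shell command to move; the robot and the scene stay as the last step left them, time stands still between calls to the robot, and variables do not carry over. Pictures are saved under pics/ and viewed, at most 10 in all, crops included, and the job is handed in when it is done.

```bash
mkdir -p pics; ls; cat > h.py <<'E'
import numpy as np, cv2
from plant import bot
def save(p,f): cv2.imwrite('pics/'+f,cv2.cvtColor(p['pixels'],cv2.COLOR_RGB2BGR))
def ray(p,uv):
    K=np.array(p['intrinsics']);T=np.array(p['camera_from_world'])
    d=np.linalg.inv(K)@[uv[0],uv[1],1]; d=np.array([d[0],-d[1],-d[2]])
    R=T[:3,:3]; return -R.T@T[:3,3], R.T@d
def at_z(p,uv,z):
    o,d=ray(p,uv); return o+d*(z-o[2])/d[2]
def proj(p,X):
    T=np.array(p['camera_from_world']);c=T[:3,:3]@X+T[:3,3]
    q=np.array(p['intrinsics'])@[c[0],-c[1],-c[2]]; return q[:2]/q[2]
def tri(obs):
    A=np.zeros((3,3));b=np.zeros(3)
    for p,uv in obs:
        o,d=ray(p,uv);d=d/np.linalg.norm(d);M=np.eye(3)-np.outer(d,d);A+=M;b+=M@o
    return np.linalg.solve(A,b)
E
python3 - <<'E'
from h import *
np.set_printoptions(precision=4,suppress=True)
P={n:bot.snapshot(n) for n in('scene','side','wrist')}
cv2.imwrite('pics/a.png',cv2.cvtColor(np.hstack([P['scene']['pixels'],P['side']['pixels']]),cv2.COLOR_RGB2BGR)[:, :])
im=cv2.imread('pics/a.png'); cv2.imwrite('pics/a1.png',im[:,:560]); cv2.imwrite('pics/a2.png',im[:,560:])
print(bot.pinch_z,bot.get_obs())
for n in P:
    p=P[n]; print(n, ray(p,(280,210)))
    if n=='wrist': save(p,'w.png')
    for t in ['mould_top','mould_home','mould','divider_grip','divider_notch','divider','rack','button_a_tip','button_b_tip','spare','jar','bottle','spoon']:
        print(n,t,[(np.round(r['uv']).tolist(),round(r['conf'],2)) for r in bot.tip_of(p,t)][:4])
E
```

```text
pics
0.0187 {'time': 0.15, 'joint_positions': array([-1.2365,  0.494 ,  1.346 ,  0.    ,  1.3025, -0.0954]), 'joint_vel': array([-0.0006, -0.0002, -0.0031, -0.0007,  0.0011, -0.0004]), 'joint_efforts': array([  0.0006, -88.2542, -38.4064,  -0.0002,   0.0071,  -0.    ]), 'tcp_pos': array([ 0.2604, -0.5679,  0.2308]), 'tcp_rot': array([-3.1407, -0.0001,  0.4298]), 'contact_force': array([-0.1618,  0.388 ,  0.0575]), 'ft_torque': array([0.0288, 0.0352, 0.0166]), 'grip_force': 0.0, 'width': 0.08547281024210468}
scene (array([ 1.2811, -0.37  ,  1.1052]), array([-0.5724,  0.2557, -0.7791]))
scene mould_top [([229.0, 238.0], 0.87)]
scene mould_home [([223.0, 253.0], 0.59), ([398.0, 185.0], 0.32)]
scene mould [([228.0, 257.0], 0.81), ([395.0, 275.0], 0.17)]
scene divider_grip [([349.0, 112.0], 0.76), ([392.0, 171.0], 0.64), ([295.0, 161.0], 0.59)]
scene divider_notch [([391.0, 179.0], 0.85), ([292.0, 173.0], 0.65), ([345.0, 123.0], 0.6), ([384.0, 193.0], 0.29)]
scene divider [([343.0, 134.0], 0.8), ([386.0, 189.0], 0.71), ([387.0, 185.0], 0.71), ([293.0, 177.0], 0.69)]
scene rack [([386.0, 1
[... 891 characters left out ...]
 0.72), ([228.0, 328.0], 0.68)]
side rack [([234.0, 334.0], 0.71)]
side button_a_tip [([297.0, 146.0], 0.55)]
side button_b_tip [([287.0, 203.0], 0.49), ([227.0, 331.0], 0.34)]
side spare [([225.0, 350.0], 0.88)]
side jar [([388.0, 164.0], 0.73)]
side bottle [([163.0, 262.0], 0.96), ([294.0, 143.0], 0.73), ([295.0, 194.0], 0.61)]
side spoon [([389.0, 160.0], 0.86)]
wrist (array([ 0.3334, -0.534 ,  0.3732]), array([-0.2949, -0.1324, -0.9464]))
wrist mould_top []
wrist mould_home []
wrist mould []
wrist divider_grip []
wrist divider_notch []
wrist divider []
wrist rack []
wrist button_a_tip []
wrist button_b_tip []
wrist spare []
wrist jar []
wrist bottle []
wrist spoon [([174.0, 53.0], 0.93)]
```

View pics/a1.png

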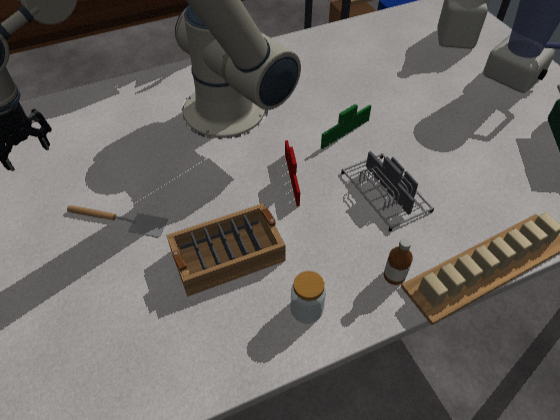

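View pics/a2.png

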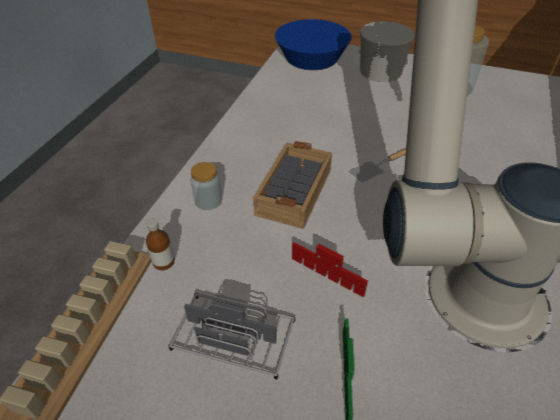

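```bash
python3 - <<'E'
from h import *
np.set_printoptions(precision=4,suppress=True)
s=bot.snapshot('scene');d=bot.snapshot('side')
for n,a,b in [('top',(229,238),(294,174)),('grip',(392,171),(230,309)),('notch',(391,179),(228,320)),('div',(386.5,187),(228,328)),('rack',(386,192),(234,334)),('ba',(182,265),(297,146)),('bb',(264,211),(287,203)),('spare',(403,182),(225,350)),('jar',(309,307),(205,205)),('bottle',(396,277),(163,262))]:
    print(n,tri([(s,a),(d,b)]))
c=lambda p,x,y,w,h,W,H:cv2.resize(cv2.cvtColor(p['pixels'],cv2.COLOR_RGB2BGR)[y:y+h,x:x+w],(W,H),interpolation=cv2.INTER_CUBIC)
o=np.vstack([np.hstack([c(s,335,140,100,75,400,300),c(d,165,275,133,100,400,300)]),np.hstack([c(s,160,195,133,100,400,300),c(d,240,135,120,90,400,300)])])
cv2.imwrite('pics/c.png',np.clip(o*1.6,0,255).astype(np.uint8))
E
```

```text
top [ 0.5535 -0.1869  0.0776]
grip [0.538  0.2941 0.0958]
notch [0.5403 0.2996 0.0616]
div [0.5403 0.2965 0.0268]
rack [0.5337 0.2972 0.0013]
ba [ 0.5846 -0.3165  0.0779]
bb [ 0.5254 -0.0704  0.0852]
spare [0.5323 0.3494 0.02  ]
jar [ 0.7775 -0.0641 -0.0016]
bottle [0.7888 0.169  0.0019]
```

View pics/c.png

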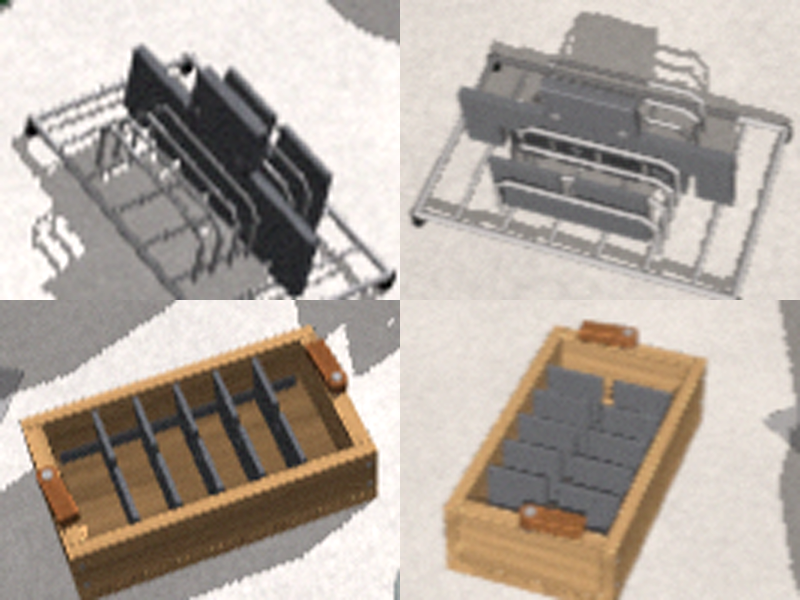

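```bash
python3 - <<'E'
from h import *
np.set_printoptions(precision=4,suppress=True)
s=bot.snapshot('scene');d=bot.snapshot('side')
print('rack')
for a,b in [((342.5,172.5),(294.7,318.2)),((382,156.2),(278,374)),((433,210.8),(169,348))]: print(tri([(s,a),(d,b)]))
# divider long-edge top ends: scene low-x end, high-x end
S=lambda x,y:(335+x/4,140+y/4); D=lambda x,y:(165+(x-400)/3.008,275+y/3.008)
print('div ends')
print(tri([(s,S(140,45)),(d,D(740,148))]), tri([(s,S(320,237)),(d,D(459,88))]))
for q in (S(140,45),S(320,237)): print(at_z(s,q,.075))
for q in (D(740,148),D(459,88)): print(at_z(d,q,.075))
M=lambda x,y:(160+x/3.008,195+(y-300)/3.008)
N=lambda x,y:(240+(x-400)/3.333,135+(y-300)/3.333)
print('mould')
A=[at_z(s,M(*q),.072) for q in [(22,422),(308,328),(376,452),(75,552)]]; print(np.array(A),np.mean(A,0))
B=[at_z(d,N(*q),.072) for q in [(707,358),(557,325),(447,507),(620,545)]]; print(np.array(B),np.mean(B,0))
E
```

```text
rack
[0.4171 0.2167 0.0063]
[0.4083 0.3571 0.0085]
[0.6517 0.3775 0.0064]
div ends
[0.4336 0.2875 0.0813] [0.6404 0.3059 0.0799]
[0.4328 0.2939 0.075 ]
[0.6388 0.3105 0.075 ]
[0.4316 0.2804 0.075 ]
[0.6412 0.302  0.075 ]
mould
[[ 0.4803 -0.324   0.072 ]
 [ 0.4851 -0.0655  0.072 ]
 [ 0.6305 -0.0661  0.072 ]
 [ 0.6198 -0.3218  0.072 ]] [ 0.5539 -0.1944  0.072 ]
[[ 0.4773 -0.3283  0.072 ]
 [ 0.6218 -0.3299  0.072 ]
 [ 0.6264 -0.0678  0.072 ]
 [ 0.48   -0.0728  0.072 ]] [ 0.5514 -0.1997  0.072 ]
```

```bash
python3 -m pendant '{"slide":[[21,31,9],[21,31,9],[21,31,9],[21,31,9],[21,31,9]],"rot":[[0,0,4.7],[0,0,4.7],[0,0,4.7],[0,0,4.7],[0,0,4.7]]}' 85
python3 -m pendant '{"slide":[[21,31,9],[21,31,9],[21,31,9],[21,31,9],[21,31,9]],"rot":[[0,0,4.7],[0,0,4.7],[0,0,4.7],[0,0,4.7],[0,0,4.7]]}'
python3 -m pendant '{"slide":[[21,31,9],[21,31,9],[21,31,9],[21,31,9],[0,0,0]],"rot":[[0,0,4.7],[0,0,4.7],[0,0,4.7],[0,0,4.7],[0,0,0]]}'
python3 - <<'E'
from h import *
p=bot.snapshot('wrist');save(p,'w1.png')
import pickle;pickle.dump(p,open('w1.pkl','wb'))
print(p['intrinsics'],ray(p,(280,210)))
for t in ['mould_top','button_a_tip','button_b_tip','mould_home']:
    print(t,[(np.round(r['uv'],1).tolist(),round(r['conf'],2)) for r in bot.tip_of(p,t)])
for z,t in ((.072,'mould_top'),(.08,'button_a_tip'),(.08,'button_b_tip')):
    for r in bot.tip_of(p,t): print(t,at_z(p,r['uv'],z))
E
```

```text
time: 2.72
tcp_pos: [0.366, -0.4116, 0.2767]
tcp_rot: [3.141, -0.0, 0.844]
contact_force: [1.2, -0.5, -0.2]
width: 0.0851
grip_force: 0.0
time: 3.13
tcp_pos: [0.4711, -0.2565, 0.3219]
tcp_rot: [3.141, 0.0, 1.254]
contact_force: [0.7, -1.2, -0.4]
width: 0.085
grip_force: 0.0
time: 3.55
tcp_pos: [0.5576, -0.1294, 0.3589]
tcp_rot: [3.138, -0.001, 1.588]
contact_force: [0.0, -1.0, -0.2]
width: 0.0846
grip_force: 0.0
[[375.58814323   0.         280.75647877]
 [  0.         375.58814323 207.161477  ]
 [  0.           0.           1.        ]] (array([ 0.55471355, -0.04802877,  0.50138662]), array([ 0.00745047, -0.32327982, -0.94630641]))
mould_top [([271.7, 210.9], 0.62), ([275.5, 198.5], 0.34)]
button_a_tip [([303.2, 302.2], 0.95)]
button_b_tip [([246.8, 103.6], 0.83), ([273.4, 208.9], 0.72)]
mould_home [([277.1, 198.3], 0.61)]
mould_top [ 0.54808046 -0.1960279   0.072     ]
mould_top [ 0.55246942 -0.18027345  0.072     ]
button_a_tip [ 0.59011575 -0.31735652  0.08      ]
button_b_tip [ 0.52004331 -0.07084263  0.08      ]
button_b_tip [ 0.55019237 -0.19073314  0.08      ]
```

View pics/w1.png

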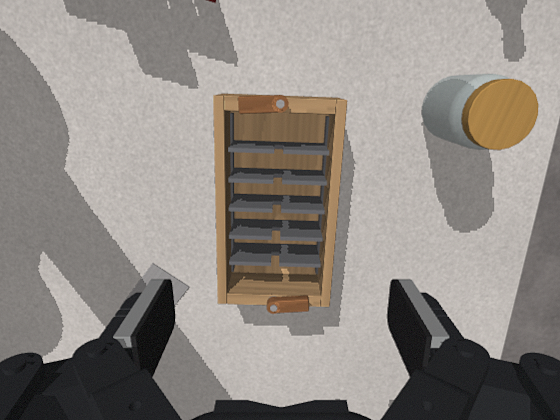

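```bash
python3 - <<'E'
from h import *
im=cv2.imread('pics/w1.png')[85:315,205:360]
cv2.imwrite('pics/w1c.png',np.clip(cv2.resize(im,None,fx=2.6,fy=2.6,interpolation=cv2.INTER_CUBIC)*1.3,0,255).astype(np.uint8))
E
```

```text
(no output)
```

View pics/w1c.png

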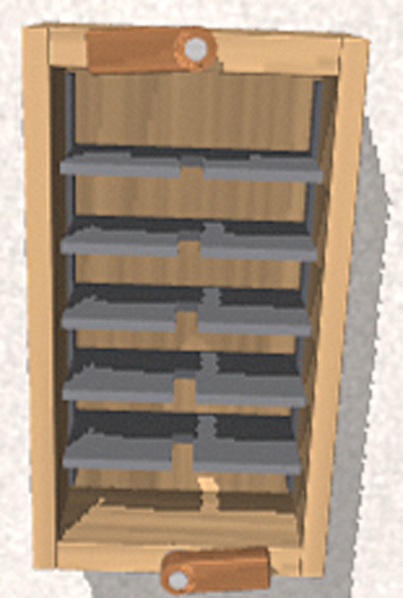

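```bash
python3 - <<'E'
from h import *
import pickle
np.set_printoptions(precision=4,suppress=True)
p=pickle.load(open('w1.pkl','rb'))
f=lambda x,y,z=.072:at_z(p,((x+.5)/2.6-.5+205,(y+.5)/2.6-.5+85),z)
C=np.array([f(25,28),f(368,38),f(322,575),f(33,568)]);print(C,C.mean(0))
e=C[1]-C[0]+C[2]-C[3];print('widths',np.linalg.norm(C[1]-C[0]),np.linalg.norm(C[2]-C[3]),np.linalg.norm(C[0]-C[3]),np.linalg.norm(C[1]-C[2]))
l=C[0]-C[3]+C[1]-C[2];print('yaw from x',np.degrees(np.arctan2(e[1],e[0])),'from y',np.degrees(np.arctan2(-l[0],l[1])))
B=[]
for yl,yr,xl,xr,xs in [(175,182,62,322,190.5),(250,260,62,316,189),(327,333,63,310,185),(398,404,63,304,185),(467,474,63,298,183.5)]:
    L,R=f(xl,yl),f(xr,yr);s=f(xs,(yl+yr)/2); B.append((L+R)[:2]/2); print(L,R,np.linalg.norm(L-R),'mid',B[-1],'slot',s)
print(np.diff(np.array(B),axis=0))
print('pivots',f(196,48,.088),f(179,578,.088))
E
```

```text
[[ 0.4839 -0.0633  0.072 ]
 [ 0.6288 -0.0648  0.072 ]
 [ 0.6245 -0.3275  0.072 ]
 [ 0.4779 -0.3256  0.072 ]] [ 0.5538 -0.1953  0.072 ]
widths 0.14492121940427327 0.1466273412651348 0.2623848642689251 0.26272360968845054
yaw from x -0.6824751361471911 from y -1.1308129144774808
[ 0.4978 -0.1253  0.072 ] [ 0.6129 -0.1265  0.072 ] 0.11504920095813748 mid [ 0.5554 -0.1259] slot [ 0.5546 -0.1259  0.072 ]
[ 0.4969 -0.1594  0.072 ] [ 0.6122 -0.1622  0.072 ] 0.11531177512871676 mid [ 0.5546 -0.1608] slot [ 0.5544 -0.1608  0.072 ]
[ 0.4964 -0.1963  0.072 ] [ 0.6114 -0.1974  0.072 ] 0.11495750613509144 mid [ 0.5539 -0.1969] slot [ 0.5531 -0.1969  0.072 ]
[ 0.4955 -0.2321  0.072 ] [ 0.6104 -0.2334  0.072 ] 0.11496018484928609 mid [ 0.553  -0.2327] slot [ 0.5536 -0.2327  0.072 ]
[ 0.4945 -0.2686  0.072 ] [ 0.6094 -0.2706  0.072 ] 0.11491601405535101 mid [ 0.552  -0.2696] slot [ 0.5533 -0.2696  0.072 ]
[[-0.0008 -0.0349]
 [-0.0007 -0.036 ]
 [-0.0009 -0.0359]
 [-0.001  -0.0369]]
pivots [ 0.556  -0.0693  0.088 ] [ 0.5519 -0.3198  0.088 ]
```

```bash
python3 -m pendant '{"slide":[[2,36,-2],[2,36,-2],[2,36,-2],[2,36,-2],[2,36,-2]],"rot":[[0,0,-7.1],[0,0,-7.1],[0,0,-7.1],[0,0,-7.1],[0,0,-7.1]]}' 60
python3 -m pendant '{"slide":[[2,36,-2],[2,36,-2],[2,36,-2],[2,36,-2],[2,36,-2]],"rot":[[0,0,-7.1],[0,0,-7.1],[0,0,-7.1],[0,0,-7.1],[0,0,-7.1]]}'
python3 -m pendant '{"slide":[[2,36,-2],[2,36,-2],[0,0,0]],"rot":[[0,0,-7.1],[0,0,-7.1],[0,0,0]]}'
python3 - <<'E'
from h import *
p=bot.snapshot('wrist');save(p,'w2.png')
import pickle;pickle.dump(p,open('w2.pkl','wb'))
for z,t in ((.103,'divider_grip'),(.045,'divider_notch'),(.015,'divider'),(0,'rack')):
    for r in bot.tip_of(p,t): print(t,np.round(r['uv'],1),round(r['conf'],2),at_z(p,r['uv'],z))
rs=[r['rect'] for r in bot.spot_in(p,'divider')];print(rs)
x,y=proj(p,np.array([.538,.296,.103])).astype(int);x0,y0=max(x-140,0),max(y-105,0);print(x0,y0)
c=cv2.imread('pics/w2.png')[y0:y0+210,x0:x0+280]
cv2.imwrite('pics/w2c.png',np.clip(cv2.resize(c,None,fx=2.8,fy=2.8,interpolation=cv2.INTER_CUBIC)*1.4,0,255).astype(np.uint8))
E
```

```text
time: 4.37
tcp_pos: [0.5639, 0.0352, 0.3478]
tcp_rot: [3.142, 0.0, 0.99]
contact_force: [-0.2, 0.8, -0.6]
width: 0.0604
grip_force: 0.0
time: 4.78
tcp_pos: [0.5738, 0.2061, 0.3384]
tcp_rot: [3.142, 0.0, 0.403]
contact_force: [0.6, -0.2, 0.4]
width: 0.0598
grip_force: 0.0
time: 5.03
tcp_pos: [0.5775, 0.2808, 0.3335]
tcp_rot: [-3.14, 0.001, 0.156]
contact_force: [-0.4, -0.6, -0.1]
width: 0.06
grip_force: 0.0
divider_grip [421.4 345.2] 0.94 [0.38871497 0.08172573 0.103     ]
divider_grip [258.6 201.3] 0.84 [0.53675816 0.29815257 0.103     ]
divider_grip [222.8 391.3] 0.6 [0.28261422 0.30824428 0.103     ]
divider_notch [227.7 357.4] 0.87 [0.28484155 0.31021143 0.045     ]
divider_notch [410.5 317.4] 0.64 [0.38808903 0.07544504 0.045     ]
divider [229.6 343. ] 0.86 [0.28501636 0.31149829 0.015     ]
divider [403.6 304.3] 0.85 [0.3888719  0.07562975 0.015     ]
divider [261.6 178.7] 0.73 [0.53858615 0.29966418 0.015     ]
rack [265.  181.3] 0.59 [0.53196402 0.29499945 0.        ]
[[250.4, 96.5, 272.4, 277.5], [403.6, 248.0, 455.6, 338.7]]
120 95
```

View pics/w2c.png

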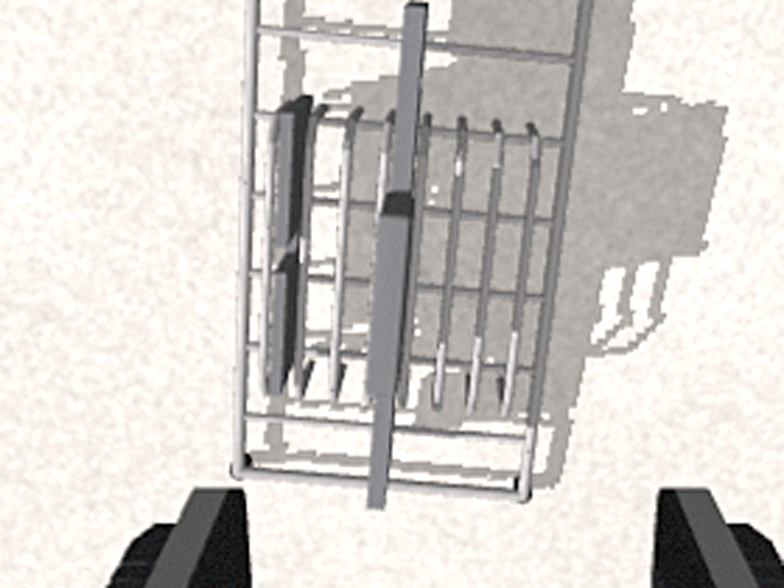

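```bash
python3 - <<'E'
from h import *
import pickle
np.set_printoptions(precision=4,suppress=True)
p=pickle.load(open('w2.pkl','rb'))
f=lambda x,y,z:at_z(p,((x+.5)/2.8-.5+120,(y+.5)/2.8-.5+95),z)
a,b=f(416,4,.075),f(376,507,.075);d=a-b
print(a,b,(a+b)/2,np.linalg.norm(d),np.degrees(np.arctan2(d[1],d[0])))
a,b=f(395,215,.115),f(383,395,.115);d=a-b
print(a,b,(a+b)/2,np.linalg.norm(d),np.degrees(np.arctan2(d[1],d[0])))
o=bot.get_obs();print(o['tcp_pos'],np.degrees(o['tcp_rot']))
E
```

```text
[0.6412 0.3042 0.075 ] [0.4341 0.2912 0.075 ] [0.5377 0.2977 0.075 ] 0.20748216696224236 3.6068293651185446
[0.5714 0.3001 0.115 ] [0.5031 0.295  0.115 ] [0.5372 0.2976 0.115 ] 0.0685153799317505 4.2498706858073945
[0.5781 0.2747 0.3347] [179.9911  -0.0058   9.4735]
```

```bash
python3 -m pendant '{"slide":[[-20,11,-30],[-20,12,-30],[0,0,-40],[0,0,-40],[0,0,0]],"rot":[[0,0,-2.9],[0,0,-2.9],[0,0,0],[0,0,0],[0,0,0]]}' 50
python3 -c "
from plant import bot
p=bot.snapshot('wrist');o=bot.get_obs();print(o['tcp_pos'],o['tcp_rot'],o['time'])"
```

```text
time: 5.75
tcp_pos: [0.5345, 0.2967, 0.1883]
tcp_rot: [3.138, 0.009, 0.064]
contact_force: [-0.7, -0.2, -2.0]
width: 0.0497
grip_force: 0.0
[0.53620613 0.29740716 0.19211441] [3.13933513 0.0060325  0.06405177] 5.8
```

```bash
python3 -m pendant '{"slide":[[1,0,-36],[0,0,-36],[0,0,-26],[0,0,-9],[0,0,0]],"rot":[[0,0,0],[0,0,0],[0,0,0],[0,0,0],[0,0,0]]}'
python3 -m pendant '{"slide":[[0,0,0],[0,0,0],[0,0,0],[0,0,0],[0,0,0]],"rot":[[0,0,0],[0,0,0],[0,0,0],[0,0,0],[0,0,0]]}' 0 40
python3 -m pendant '{"slide":[[0,0,0],[0,0,0],[0,0,0]],"rot":[[0,0,0],[0,0,0],[0,0,0]]}'
```

```text
time: 6.22
tcp_pos: [0.5395, 0.2987, 0.0878]
tcp_rot: [3.141, 0.001, 0.064]
contact_force: [-0.1, 0.4, 0.2]
width: 0.0505
grip_force: 0.0
time: 6.63
tcp_pos: [0.5401, 0.2994, 0.0897]
tcp_rot: [-3.141, -0.003, 0.065]
contact_force: [-0.9, -1.1, 12.2]
width: 0.0112
grip_force: 42.1
time: 6.88
tcp_pos: [0.5401, 0.2994, 0.0896]
tcp_rot: [-3.141, -0.003, 0.065]
contact_force: [-1.4, -3.1, 12.2]
width: 0.0111
grip_force: 42.1
```

```bash
python3 -m pendant '{"slide":[[0,0,10],[0,0,30],[0,0,38],[0,0,38],[0,0,38]],"rot":[[0,0,0],[0,0,0],[0,0,0],[0,0,0],[0,0,0]]}'
python3 -m pendant '{"slide":[[0,0,26],[0,0,0],[0,0,0],[0,0,0]],"rot":[[0,0,0],[0,0,0],[0,0,0],[0,0,0]]}'
python3 - <<'E'
from h import *
np.set_printoptions(precision=4,suppress=True)
p=bot.snapshot('wrist');save(p,'w3.png')
import pickle;pickle.dump(p,open('w3.pkl','wb'))
o=bot.get_obs();print(o['tcp_pos'],np.degrees(o['tcp_rot']),o['contact_force'],o['ft_torque'])
c=cv2.imread('pics/w3.png')[40:,160:400]
cv2.imwrite('pics/w3c.png',np.clip(cv2.resize(c,None,fx=1.55,fy=1.55,interpolation=cv2.INTER_CUBIC)*1.4,0,255).astype(np.uint8))
E
```

```text
time: 7.3
tcp_pos: [0.5385, 0.299, 0.2446]
tcp_rot: [-3.141, -0.001, 0.065]
contact_force: [1.6, 1.7, -1.1]
width: 0.0113
grip_force: 40.1
time: 7.63
tcp_pos: [0.5384, 0.2989, 0.2676]
tcp_rot: [3.142, 0.0, 0.065]
contact_force: [-0.5, -0.4, -2.4]
width: 0.0114
grip_force: 40.2
[0.5382 0.2988 0.2668] [179.9709   0.0877   3.6999] [ 0.1421  0.5058 -1.9883] [ 0.0255  0.0387 -0.0207]
```

View pics/w3c.png

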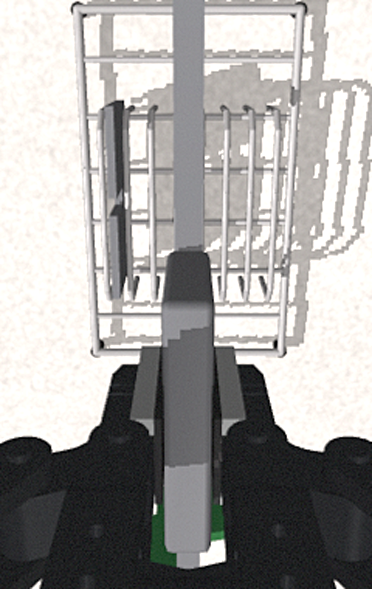

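```bash
python3 - <<'E'
from h import *
import pickle
np.set_printoptions(precision=4,suppress=True)
p=pickle.load(open('w3.pkl','rb'));t=np.array([.5382,.2988,.2668]);a=np.radians(3.7)
u=np.array([np.cos(a),np.sin(a)]);v=np.array([-u[1],u[0]])
f=lambda x,y,h:(lambda q:(q@u,q@v))((at_z(p,(160+x/1.55,40+y/1.55),t[2]+h)-t)[:2])
print('tab top +x',f(187,304,.0254),'-x',f(187,550,.0254))
print('tab foot +x',f(187,250,-.0146))
print('long edge near top',f(188,20,-.0146),f(188,240,-.0146))
E
```

```text
tab top +x (np.float64(0.031056869949874326), np.float64(0.00021525111787849745)) -x (np.float64(-0.03704425223129676), np.float64(0.00020636148345033135))
tab foot +x (np.float64(0.030805508514865448), np.float64(0.00021453629230657923))
long edge near top (np.float64(0.09140726908102037), np.float64(-2.8814476083575316e-05)) (np.float64(0.033768794160708125), np.float64(-6.765392165256598e-05))
```

```bash
python3 -m pendant '{"slide":[[1,-20,0],[1,-35,0],[1,-35,0],[1,-35,0],[1,-35,0]],"rot":[[0,0,4],[0,0,6],[0,0,6],[0,0,6],[0,0,6]]}'
python3 -m pendant '{"slide":[[1,-35,0],[1,-35,0],[1,-35,0],[1,-35,0],[1,-35,0]],"rot":[[0,0,6],[0,0,6],[0,0,6],[0,0,6],[0,0,6]]}'
python3 -m pendant '{"slide":[[1,-35,0],[1,-35,0],[1,-35,0],[1,-35,0],[1,-15,0]],"rot":[[0,0,6],[0,0,6],[0,0,6],[0,0,6],[0,0,3.3]]}'
python3 -m pendant '{"slide":[[0,0,0],[0,0,0],[0,0,0],[0,0,0]],"rot":[[0,0,0],[0,0,0],[0,0,0],[0,0,0]]}'
python3 -c "
from plant import bot
p=bot.snapshot('wrist');o=bot.get_obs();print(o['tcp_pos'],o['tcp_rot']*57.2958,o['time'],o['contact_force'])"
```

```text
time: 8.1
tcp_pos: [0.543, 0.1376, 0.2662]
tcp_rot: [-3.141, 0.002, 0.559]
contact_force: [0.7, -0.1, -1.3]
width: 0.0116
grip_force: 40.2
time: 8.52
tcp_pos: [0.548, -0.0375, 0.2664]
tcp_rot: [-3.139, 0.001, 1.082]
contact_force: [0.3, 0.9, -1.3]
width: 0.0113
grip_force: 40.2
time: 8.93
tcp_pos: [0.5531, -0.1946, 0.2661]
tcp_rot: [-3.139, 0.0, 1.557]
contact_force: [0.1, -0.3, -1.7]
width: 0.0112
grip_force: 40.1
time: 9.27
tcp_pos: [0.5536, -0.1898, 0.267]
tcp_rot: [-3.141, -0.001, 1.553]
contact_force: [-0.6, 0.1, -0.4]
width: 0.0112
grip_force: 40.1
[ 0.55379278 -0.18981218  0.2672585 ] [-1.79964687e+02 -2.35837419e-02  8.90231597e+01] 9.3167 [-0.45010889  0.76599655 -1.31643604]
```

```bash
python3 -m pendant '{"slide":[[0,-2,-30],[0,0,-38],[0,0,-30],[0,0,-12],[0,0,0]],"rot":[[0,0,0],[0,0,0],[0,0,0],[0,0,0],[0,0,0]]}'
python3 - <<'E'
from h import *
p=bot.snapshot('wrist');o=bot.get_obs();print(o['tcp_pos'],o['tcp_rot']*57.2958,o['time'],o['contact_force'])
s=bot.snapshot('scene');d=bot.snapshot('side')
c=lambda p,x,y,w,h,W,H:cv2.resize(cv2.cvtColor(p['pixels'],cv2.COLOR_RGB2BGR)[y:y+h,x:x+w],(W,H),interpolation=cv2.INTER_CUBIC)
cv2.imwrite('pics/e.png',np.clip(np.hstack([c(s,160,170,133,120,400,360),c(d,240,115,120,108,400,360)])*1.5,0,255).astype(np.uint8))
E
```

```text
time: 9.73
tcp_pos: [0.5523, -0.1913, 0.1545]
tcp_rot: [-3.137, -0.002, 1.554]
contact_force: [-1.1, 0.1, -1.4]
width: 0.0113
grip_force: 40.1
[ 0.55330218 -0.19185834  0.15655797] [-1.79860636e+02 -6.46568090e-02  8.90329512e+01] 9.7833 [ 0.50230949 -0.35779202 -0.3011269 ]
```

```bash
python3 -m pendant '{"slide":[[0,0,-2],[0,0,-2],[0,0,-2],[0,0,-1],[0,0,0]],"rot":[[0,0,0],[0,0,0],[0,0,0],[0,0,0],[0,0,0]]}'
python3 -m pendant '{"slide":[[0,0,-2],[0,0,-2],[0,0,-2],[0,0,-1],[0,0,0]],"rot":[[0,0,0],[0,0,0],[0,0,0],[0,0,0],[0,0,0]]}'
```

```text
time: 10.3
tcp_pos: [0.5538, -0.1929, 0.1505]
tcp_rot: [-3.142, -0.0, 1.553]
contact_force: [-1.2, 0.7, -1.5]
width: 0.0112
grip_force: 40.2
time: 10.72
tcp_pos: [0.5537, -0.1929, 0.1432]
tcp_rot: [-3.141, -0.0, 1.553]
contact_force: [0.4, 0.5, -2.1]
width: 0.0112
grip_force: 40.2
```

```bash
python3 -m pendant '{"slide":[[0,1,-2],[0,0,-3],[0,0,-3],[0,0,-2],[0,0,0]],"rot":[[0,0,0],[0,0,0],[0,0,0],[0,0,0],[0,0,0]]}'
python3 -m pendant '{"slide":[[0,0,-3],[0,0,-3],[0,0,-3],[0,0,-2],[0,0,0]],"rot":[[0,0,0],[0,0,0],[0,0,0],[0,0,0],[0,0,0]]}'
```

```text
time: 11.13
tcp_pos: [0.5536, -0.1918, 0.1329]
tcp_rot: [-3.141, -0.0, 1.553]
contact_force: [-0.8, 0.4, -1.8]
width: 0.0113
grip_force: 40.2
time: 11.55
tcp_pos: [0.5536, -0.1918, 0.122]
tcp_rot: [-3.141, -0.0, 1.553]
contact_force: [-0.5, 0.4, -1.1]
width: 0.0112
grip_force: 40.2
```

Teeth are in the slots (24 mm below the board tops, no contact). Now feel for the step at about 0.1156.

```bash
python3 -m pendant '{"slide":[[0,0,-2],[0,0,-2],[0,0,-1],[0,0,-1],[0,0,0]],"rot":[[0,0,0],[0,0,0],[0,0,0],[0,0,0],[0,0,0]]}'
python3 -m pendant '{"slide":[[0,0,-1],[0,0,-1],[0,0,-1],[0,0,0]],"rot":[[0,0,0],[0,0,0],[0,0,0],[0,0,0]]}'
```

```text
time: 11.97
tcp_pos: [0.5538, -0.1919, 0.1163]
tcp_rot: [-3.141, -0.0, 1.553]
contact_force: [-0.0, 0.3, -1.6]
width: 0.0113
grip_force: 40.2
time: 12.3
tcp_pos: [0.5538, -0.1919, 0.1133]
tcp_rot: [-3.141, -0.0, 1.553]
contact_force: [-0.0, -0.5, -1.8]
width: 0.0117
grip_force: 40.2
```

```bash
python3 -m pendant '{"slide":[[0,0,-1],[0,0,-1],[0,0,-1],[0,0,-1],[0,0,0]],"rot":[[0,0,0],[0,0,0],[0,0,0],[0,0,0],[0,0,0]]}'
```

```text
time: 12.72
tcp_pos: [0.5538, -0.1918, 0.1093]
tcp_rot: [-3.141, -0.0, 1.553]
contact_force: [0.5, 0.7, -0.9]
width: 0.0109
grip_force: 40.2
```

Free past the slot bottoms: the notches are over the boards. Continue towards home at about 0.087.

```bash
python3 -m pendant '{"slide":[[0,0,-3],[0,0,-3],[0,0,-3],[0,0,-3],[0,0,0]],"rot":[[0,0,0],[0,0,0],[0,0,0],[0,0,0],[0,0,0]]}'
python3 -m pendant '{"slide":[[0,0,-2],[0,0,-2],[0,0,-2],[0,0,-1],[0,0,0]],"rot":[[0,0,0],[0,0,0],[0,0,0],[0,0,0],[0,0,0]]}'
python3 -m pendant '{"slide":[[0,0,-1],[0,0,-1],[0,0,0]],"rot":[[0,0,0],[0,0,0],[0,0,0]]}'
```

```text
time: 13.13
tcp_pos: [0.5535, -0.1918, 0.0967]
tcp_rot: [-3.141, -0.0, 1.553]
contact_force: [-1.2, 0.2, -1.1]
width: 0.0112
grip_force: 40.1
time: 13.55
tcp_pos: [0.5538, -0.1919, 0.0903]
tcp_rot: [-3.141, -0.0, 1.553]
contact_force: [0.4, 0.3, -0.8]
width: 0.0114
grip_force: 40.1
time: 13.8
tcp_pos: [0.5538, -0.1919, 0.0884]
tcp_rot: [-3.141, -0.0, 1.553]
contact_force: [-0.5, -0.5, -1.1]
width: 0.0113
grip_force: 40.1
```

```bash
python3 -m pendant '{"slide":[[0,0,-0.5],[0,0,-0.5],[0,0,-0.5],[0,0,0]],"rot":[[0,0,0],[0,0,0],[0,0,0],[0,0,0]]}'
python3 -m pendant '{"slide":[[0,0,-0.5],[0,0,-0.5],[0,0,0]],"rot":[[0,0,0],[0,0,0],[0,0,0]]}'
```

```text
time: 14.13
tcp_pos: [0.5539, -0.1919, 0.087]
tcp_rot: [3.142, -0.0, 1.553]
contact_force: [0.6, 1.0, -0.3]
width: 0.0111
grip_force: 40.3
time: 14.38
tcp_pos: [0.5542, -0.192, 0.0868]
tcp_rot: [3.141, 0.0, 1.553]
contact_force: [-1.8, 1.7, 12.7]
width: 0.0111
grip_force: 42.2
```

```bash
python3 -m pendant '{"slide":[[0,0,0],[0,0,0],[0,0,0],[0,0,0]],"rot":[[0,0,0],[0,0,0],[0,0,0],[0,0,0]]}' 45
python3 -m pendant '{"slide":[[0,0,10],[0,0,30],[0,0,40],[0,0,0],[0,0,0]],"rot":[[0,0,0],[0,0,0],[0,0,0],[0,0,0],[0,0,0]]}'
python3 -m pendant '{"slide":[[7,-32,0],[7,-32,0],[7,-32,0],[7,-32,0],[7,-32,0]],"rot":[[0,0,0],[0,0,0],[0,0,0],[0,0,0],[0,0,0]]}' 0 20
python3 -m pendant '{"slide":[[0,0,0],[0,0,0],[0,0,0],[0,0,0],[0,0,0]],"rot":[[0,0,0],[0,0,0],[0,0,0],[0,0,0],[0,0,0]]}'
python3 - <<'E'
from h import *
p=bot.snapshot('wrist');o=bot.get_obs();print(o['tcp_pos'],o['tcp_rot']*57.2958,o['width'],o['contact_force']);save(p,'w4.png')
for z,t in ((.08,'button_a_tip'),(.1,'divider_grip'),(.08,'button_b_tip')):
    for r in bot.tip_of(p,t): print(t,np.round(r['uv']),round(r['conf'],2),at_z(p,r['uv'],z))
E
```

```text
time: 14.72
tcp_pos: [0.5538, -0.1919, 0.0859]
tcp_rot: [-3.141, -0.0, 1.553]
contact_force: [-0.3, 0.3, -0.5]
width: 0.045
grip_force: 0.0
time: 15.13
tcp_pos: [0.5551, -0.1925, 0.1688]
tcp_rot: [3.137, 0.002, 1.553]
contact_force: [-0.5, 0.0, 0.7]
width: 0.0448
grip_force: 0.0
time: 15.55
tcp_pos: [0.5885, -0.3531, 0.1653]
tcp_rot: [-3.14, -0.001, 1.553]
contact_force: [0.1, 0.9, -0.0]
width: -0.0001
grip_force: 0.0
time: 15.97
tcp_pos: [0.5887, -0.3508, 0.166]
tcp_rot: [-3.141, -0.0, 1.554]
contact_force: [-0.0, 0.1, 0.1]
width: -0.0001
grip_force: 0.0
[ 0.58886699 -0.35088046  0.16607608] [-1.79984576e+02 -1.81060982e-02  8.90534389e+01] 0.0003996394854299063 [-0.29274601  0.42032367  0.32680729]
button_a_tip [283. 164.] 0.75 [ 0.5899667  -0.31781955  0.08      ]
```

View pics/w4.png

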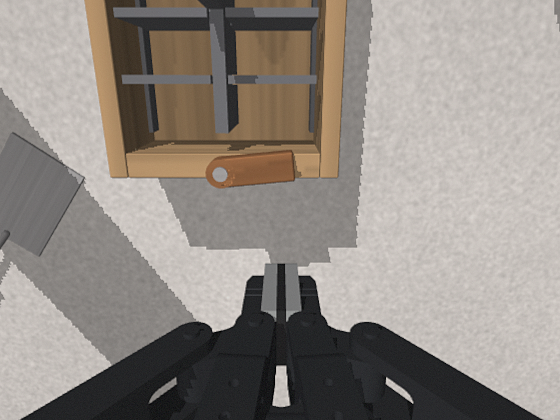

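```bash
python3 - <<'E'
from h import *
p=bot.snapshot('wrist');np.set_printoptions(precision=4,suppress=True)
print('pivot',at_z(p,(220,174),.087),'bar tip top',at_z(p,(294,166),.086),'div end',at_z(p,(222.5,131),.072))
E
python3 -m pendant '{"slide":[[0,0,-35],[0,0,-35],[0,0,-18],[0,0,0],[0,0,0]],"rot":[[0,0,0],[0,0,0],[0,0,0],[0,0,0],[0,0,0]]}'
```

```text
pivot [ 0.5519 -0.3222  0.087 ] bar tip top [ 0.5966 -0.3183  0.086 ] div end [ 0.5528 -0.2984  0.072 ]
time: 16.63
tcp_pos: [0.5887, -0.3517, 0.0778]
tcp_rot: [-3.14, -0.001, 1.553]
contact_force: [0.1, -1.0, -0.1]
width: -0.0
grip_force: 0.0
```

```bash
python3 -m pendant '{"slide":[[0,12,0],[0,12,0],[0,12,0],[0,0,0]],"rot":[[0,0,0],[0,0,0],[0,0,0],[0,0,0]]}'
python3 -m pendant '{"slide":[[-3,5,0],[-3,5,0],[-3,5,0],[-3,5,0],[0,0,0]],"rot":[[0,0,0],[0,0,0],[0,0,0],[0,0,0],[0,0,0]]}'
python3 -c "
from h import *
p=bot.snapshot('wrist');o=bot.get_obs();print(o['tcp_pos'],o['contact_force']);save(p,'w5.png')
for t in ['button_a_tip','divider_notch']:
  for r in bot.tip_of(p,t): print(t,r['conf'],np.round(r['uv']),at_z(p,r['uv'],.08))
s=bot.snapshot('scene')
for r in bot.tip_of(s,'button_a_tip'): print(r['conf'],np.round(r['uv']),at_z(s,r['uv'],.08))
"
```

```text
time: 16.97
tcp_pos: [0.5893, -0.3132, 0.0792]
tcp_rot: [3.141, -0.0, 1.555]
contact_force: [0.2, 0.5, 1.0]
width: -0.0002
grip_force: 0.4
time: 17.38
tcp_pos: [0.5763, -0.2955, 0.0786]
tcp_rot: [3.142, 0.0, 1.553]
contact_force: [-1.0, -0.6, 7.5]
width: 0.0001
grip_force: 3.7
[ 0.57635231 -0.29566337  0.07855823] [-0.62942681  0.75094507  7.98341245]
button_a_tip 0.9 [233. 264.] [ 0.55568339 -0.28591807  0.08      ]
divider_notch 0.85 [228.  39.] [ 0.55897712 -0.19976246  0.08      ]
0.62 [187. 256.] [ 0.56563179 -0.29795477  0.08      ]
0.26 [112. 217.] [ 0.37212961 -0.43721167  0.08      ]
```

View pics/w5.png

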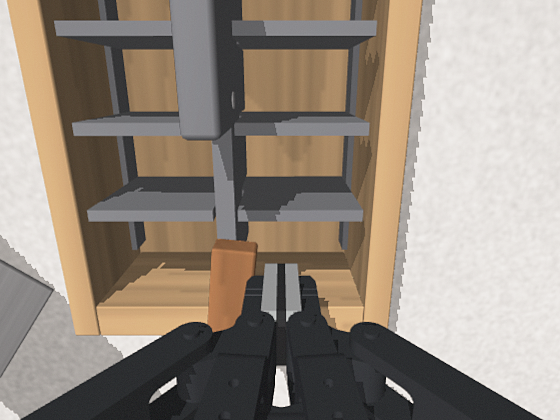

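```bash
python3 -m pendant '{"slide":[[-1,0,0.5],[-1,0,0],[-1,0,0],[0,0,0]],"rot":[[0,0,0],[0,0,0],[0,0,0],[0,0,0]]}'
python3 -c "
from h import *
p=bot.snapshot('wrist');o=bot.get_obs();print(o['tcp_pos'],o['contact_force']);save(p,'w6.png')
for r in bot.tip_of(p,'button_a_tip'): print(r['conf'],np.round(r['uv']),at_z(p,r['uv'],.08))
im=p['pixels'].astype(int)
for row in (245,255,265): 
  m=np.where((im[row,:,0]-im[row,:,2]>40)&(im[row,:,0]<190)&(im[row,:,1]<110))[0]; m=m[(m>180)&(m<275)]; print(row,m.min(),m.max(),at_z(p,((m.min()+m.max())/2,row),.086))
"
```

```text
time: 17.97
tcp_pos: [0.5739, -0.2958, 0.0791]
tcp_rot: [3.141, 0.0, 1.553]
contact_force: [2.3, 1.3, 6.9]
width: 0.0001
grip_force: 3.8
[ 0.57393471 -0.2957476   0.07906943] [1.69989986 0.83263422 6.69604525]
0.86 [236. 260.] [ 0.55453162 -0.28446788  0.08      ]
245 214 256 [ 0.55537491 -0.27496075  0.086     ]
255 223 255 [ 0.55671965 -0.27932047  0.086     ]
265 194 263 [ 0.5522779  -0.28365474  0.086     ]
```

```bash
python3 -m pendant '{"slide":[[-1,0,0],[-1,0,0],[0,0,0]],"rot":[[0,0,0],[0,0,0],[0,0,0]]}'
python3 -c "
from h import *
p=bot.snapshot('wrist');o=bot.get_obs();print(o['tcp_pos'],o['contact_force'])
for r in bot.tip_of(p,'button_a_tip'): print(r['conf'],np.round(r['uv']),at_z(p,r['uv'],.08))
im=p['pixels'].astype(int)
row=245 
m=np.where((im[row,:,0]-im[row,:,2]>40)&(im[row,:,0]<190)&(im[row,:,1]<110))[0]; m=m[(m>180)&(m<275)]; print(row,m.min(),m.max(),at_z(p,((m.min()+m.max())/2,row),.086))
"
```

```text
time: 18.32
tcp_pos: [0.572, -0.2958, 0.0791]
tcp_rot: [3.14, 0.0, 1.553]
contact_force: [2.7, 2.3, 7.9]
width: -0.0001
grip_force: 4.2
[ 0.57206632 -0.29575736  0.07913358] [2.02483853 1.4868446  8.59265492]
0.78 [235. 263.] [ 0.5521292  -0.28599573  0.08      ]
245 213 257 [ 0.5534713  -0.27501253  0.086     ]
```

```bash
python3 -m pendant '{"slide":[[5,0,0],[10,0,0],[0,0,35],[0,0,35],[0,0,15]],"rot":[[0,0,0],[0,0,0],[0,0,0],[0,0,0],[0,0,0]]}'
python3 -m pendant '{"slide":[[-10,37,0],[-10,37,0],[-10,37,0],[-10,37,0],[-10,37,0]],"rot":[[0,0,0],[0,0,0],[0,0,0],[0,0,0],[0,0,0]]}'
python3 -m pendant '{"slide":[[-9,37,0],[-9,36,0],[0,0,0],[0,0,0],[0,0,0]],"rot":[[0,0,0],[0,0,0],[0,0,0],[0,0,0],[0,0,0]]}'
python3 -c "
from h import *
p=bot.snapshot('wrist');o=bot.get_obs();print(o['tcp_pos'],o['contact_force'],o['tcp_rot'])
s=bot.snapshot('side')
for n in ('button_a_tip','button_b_tip'):
  for r in bot.tip_of(s,n): print(n,r['conf'],np.round(r['uv']),at_z(s,r['uv'],.08))
"
```

```text
time: 18.83
tcp_pos: [0.5879, -0.2963, 0.1672]
tcp_rot: [3.139, 0.002, 1.553]
contact_force: [1.5, -1.0, 0.5]
width: -0.0002
grip_force: 0.0
time: 19.25
tcp_pos: [0.5357, -0.1092, 0.1634]
tcp_rot: [-3.141, -0.0, 1.553]
contact_force: [1.1, 1.5, 0.3]
width: 0.0002
grip_force: 0.0
time: 19.67
tcp_pos: [0.519, -0.0379, 0.1635]
tcp_rot: [3.142, 0.0, 1.554]
contact_force: [-0.6, 0.1, 0.1]
width: -0.0002
grip_force: 0.0
[ 0.519178   -0.03849608  0.16351108] [-0.15249843 -0.25597987 -0.7858427 ] [3.14142154e+00 1.52186613e-04 1.55293576e+00]
button_a_tip 0.61 [295. 172.] [ 0.55190363 -0.19545229  0.08      ]
button_a_tip 0.55 [236. 334.] [0.50388837 0.334316   0.08      ]
button_a_tip 0.51 [300. 151.] [ 0.56840293 -0.29101134  0.08      ]
button_a_tip 0.23 [294. 181.] [ 0.54288363 -0.15758393  0.08      ]
button_b_tip 0.53 [288. 206.] [ 0.52558693 -0.05893664  0.08      ]
```

```bash
python3 -m pendant '{"slide":[[0,0,-35],[0,0,-35],[0,0,-14],[0,0,0],[0,0,0]],"rot":[[0,0,0],[0,0,0],[0,0,0],[0,0,0],[0,0,0]]}'
python3 -m pendant '{"slide":[[0,-12,0],[0,-12,0],[0,-12,0],[0,0,0]],"rot":[[0,0,0],[0,0,0],[0,0,0],[0,0,0]]}'
python3 -m pendant '{"slide":[[3,-5,0],[3,-5,0],[3,-5,0],[3,-5,0],[0,0,0]],"rot":[[0,0,0],[0,0,0],[0,0,0],[0,0,0],[0,0,0]]}'
```

```text
time: 20.28
tcp_pos: [0.5187, -0.0384, 0.0792]
tcp_rot: [-3.14, -0.0, 1.552]
contact_force: [-0.4, -0.1, 0.4]
width: 0.0003
grip_force: 0.0
time: 20.62
tcp_pos: [0.5197, -0.0766, 0.0804]
tcp_rot: [3.139, 0.001, 1.552]
contact_force: [-0.3, -0.4, 0.2]
width: 0.0002
grip_force: 0.0
time: 21.03
tcp_pos: [0.5318, -0.0949, 0.0795]
tcp_rot: [3.141, 0.0, 1.553]
contact_force: [-0.7, -0.5, 0.0]
width: 0.0
grip_force: 0.2
```

```bash
python3 -m pendant '{"slide":[[1,0,0],[1,0,0],[1,0,0],[1,0,0],[0,0,0]],"rot":[[0,0,0],[0,0,0],[0,0,0],[0,0,0],[0,0,0]]}'
python3 -c "
from h import *
p=bot.snapshot('wrist');o=bot.get_obs();print(o['tcp_pos'],o['contact_force'])
for n in ('wrist','scene','side'):
  q=bot.snapshot(n)
  for r in bot.tip_of(q,'button_b_tip'): print(n,r['conf'],np.round(r['uv']),at_z(q,r['uv'],.08))
"
```

```text
time: 21.45
tcp_pos: [0.535, -0.0938, 0.0795]
tcp_rot: [-3.142, 0.0, 1.554]
contact_force: [-1.8, -1.5, 2.3]
width: -0.0
grip_force: 1.3
[ 0.53499996 -0.09378985  0.07951172] [-1.3730533  -0.77863607  1.44794385]
wrist 0.62 [316. 306.] [ 0.54942073 -0.1054384   0.08      ]
scene 0.73 [396. 275.] [0.81987006 0.13617492 0.08      ]
scene 0.48 [259. 223.] [ 0.54537431 -0.10129572  0.08      ]
side 0.41 [285. 193.] [ 0.55067201 -0.10269626  0.08      ]
```

```bash
python3 -m pendant '{"slide":[[1,0,0],[1,0,0],[0,0,0],[0,0,0]],"rot":[[0,0,0],[0,0,0],[0,0,0],[0,0,0]]}'
python3 -c "
from h import *
p=bot.snapshot('wrist');o=bot.get_obs();print(o['tcp_pos'],o['contact_force'])
for n in ('wrist','side'):
  q=bot.snapshot(n)
  if n=='wrist': save(q,'w7.png')
  for r in bot.tip_of(q,'button_b_tip'): print(n,r['conf'],np.round(r['uv']),at_z(q,r['uv'],.08))
"
```

```text
time: 22.13
tcp_pos: [0.537, -0.094, 0.0795]
tcp_rot: [3.141, 0.0, 1.553]
contact_force: [-0.6, -2.1, 1.0]
width: -0.0002
grip_force: 1.2
[ 0.53700506 -0.09397084  0.07951386] [-0.52431087 -1.53784499  1.21985394]
wrist 0.9 [319. 306.] [ 0.55265745 -0.10555923  0.08      ]
side 0.43 [283. 191.] [ 0.55743763 -0.10880581  0.08      ]
```

```bash
python3 -m pendant '{"slide":[[1,0,0],[1,0,0],[0,0,0],[0,0,0]],"rot":[[0,0,0],[0,0,0],[0,0,0],[0,0,0]]}'
python3 -m pendant '{"slide":[[-5,0,0],[-12,0,0],[0,0,35],[0,0,40],[0,0,40]],"rot":[[0,0,0],[0,0,0],[0,0,0],[0,0,0],[0,0,0]]}'
python3 -m pendant '{"slide":[[7,-3,40],[7,-3,20],[7,-3,0],[0,0,0],[0,0,0]],"rot":[[0,0,0],[0,0,0],[0,0,0],[0,0,0],[0,0,0]]}'
python3 -c "
from h import *
q=bot.snapshot('wrist');save(q,'w8.png');o=bot.get_obs();print(o['tcp_pos'],o['contact_force'])
for n in ('button_a_tip','button_b_tip','divider_grip'):
  for r in bot.tip_of(q,n): print(n,r['conf'],np.round(r['uv']),at_z(q,r['uv'],.08 if n[0]=='b' else .1))
for X in ([.5526,-.285,.08],[.5555,-.105,.08]): print(proj(q,np.array(X)))
"
```

```text
time: 22.72
tcp_pos: [0.539, -0.0939, 0.0795]
tcp_rot: [3.141, 0.0, 1.553]
contact_force: [-1.1, -0.8, 2.9]
width: 0.0002
grip_force: 1.4
time: 23.13
tcp_pos: [0.5207, -0.0936, 0.1954]
tcp_rot: [-3.14, -0.001, 1.553]
contact_force: [1.0, 0.2, 0.8]
width: -0.0003
grip_force: 0.0
time: 23.55
tcp_pos: [0.5422, -0.1027, 0.2535]
tcp_rot: [-3.14, -0.0, 1.553]
contact_force: [-0.8, 0.3, -0.6]
width: 0.0001
grip_force: 0.0
[ 0.5417996  -0.10254044  0.25310721] [ 0.17521429 -0.2864152   0.48916094]
button_b_tip 0.7 [298. 184.] [ 0.55605538 -0.10529007  0.08      ]
divider_grip 0.72 [295. 285.] [ 0.5527132  -0.19356385  0.1       ]
[295.02786613 354.18472662]
[297.2593586  183.18714601]
```

View pics/w8.png

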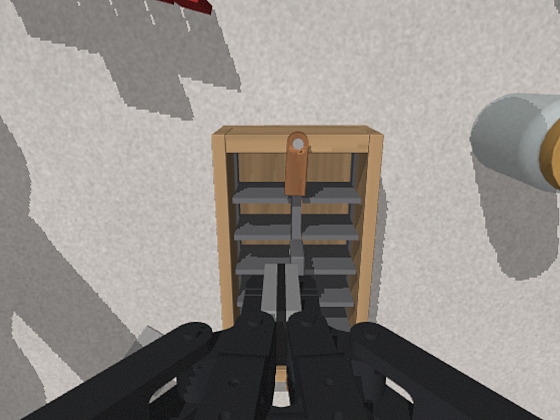

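```bash
python3 -m pendant '{"slide":[[2,-20,35],[2,-20,35],[2,-10,35],[0,0,0],[0,0,0]],"rot":[[0,0,0],[0,0,0],[0,0,0],[0,0,0],[0,0,0]]}' 85
python3 -c "
from h import *
q=bot.snapshot('wrist');save(q,'w9.png');o=bot.get_obs();print(o['tcp_pos'],o['contact_force'])
for n,z in (('button_a_tip',.08),('button_b_tip',.08),('divider_grip',.1),('mould_top',.072)):
  for r in bot.tip_of(q,n): print(n,r['conf'],np.round(r['uv']),at_z(q,r['uv'],z))
s,d=bot.snapshot('scene'),bot.snapshot('side')
a,b=[bot.tip_of(x,'divider_grip') for x in (s,d)]
for x in a:
  for y in b:
    X=tri([(s,x['uv']),(d,y['uv'])])
    if np.hypot(X[0]-.554,X[1]+.195)<.03: print('grip tri',X)
"
```

```text
time: 24.17
tcp_pos: [0.5494, -0.1537, 0.3607]
tcp_rot: [3.139, 0.001, 1.552]
contact_force: [0.6, 0.1, -1.2]
width: 0.0605
grip_force: 0.0
[ 0.54863657 -0.15295561  0.35912491] [ 0.14888373  0.59443419 -0.48352535]
button_a_tip 0.68 [288. 260.] [ 0.55549392 -0.28366819  0.08      ]
button_b_tip 0.76 [283. 114.] [ 0.55232084 -0.10596761  0.08      ]
divider_grip 0.84 [282. 200.] [ 0.55029146 -0.19861323  0.1       ]
mould_top 0.91 [284. 190.] [ 0.55293505 -0.19533242  0.072     ]
mould_top 0.32 [284. 114.] [ 0.5541603 -0.1067507  0.072    ]
grip tri [ 0.55890205 -0.20072311  0.098885  ]
```

```bash
python3 -c "
from h import *
q=bot.snapshot('wrist');im=q['pixels'].astype(int)
m=(im[...,0]-im[...,2]>50)&(im[...,0]*1.0>1.75*im[...,1])
n,l,st,c=cv2.connectedComponentsWithStats(m.astype(np.uint8))
for i in range(1,n):
  if st[i,4]>120:
    ys,xs=np.where(l==i);P=np.array([at_z(q,(x,y),.086)[:2] for x,y in zip(xs,ys)])
    w,V=np.linalg.eigh(np.cov(P.T));v=V[:,1];print(st[i],P.mean(0),'axis deg',np.degrees(np.arctan2(v[1],v[0]))%180,np.sqrt(w*12))
"
python3 -c "
from h import *
q=bot.snapshot('wrist');im=q['pixels'];h=cv2.cvtColor(im,cv2.COLOR_RGB2HSV)
for u,v in ((288,260),(283,114),(284,150),(225,180)): print(im[v,u],h[v,u])
ref=h[255:262,285:290].reshape(-1,3).mean(0);print(ref)
for X in ([.552,-.300],[.5555,-.09]):
  c=proj(q,np.array(X+[.086])).astype(int);print(c)
  for v in range(c[1]-24,c[1]+32,4): print(v,' '.join('%d/%d'%(h[v,u,0],h[v,u,1]) for u in range(c[0]-15,c[0]+16,3)))
"
```

```text
[126  87  57] [ 13 140 126]
[124  84  56] [ 12 140 124]
[103 104 108] [114  12 108]
[174 139  99] [ 16 110 174]
[ 12.71428571 133.22857143 115.48571429]
[286 275]
251 16/105 17/106 17/102 16/107 165/5 120/5 12/39 16/102 16/104 16/104 16/105
255 17/104 16/103 16/101 16/106 173/10 13/123 13/84 15/106 16/104 16/102 15/105
259 16/99 14/98 16/89 17/90 109/20 13/142 13/137 14/138 13/143 13/142 16/101
263 16/98 15/98 15/101 15/104 13/84 13/141 12/140 13/136 13/146 13/130 17/92
267 16/104 16/103 16/106 16/104 13/138 13/137 13/138 12/141 13/142 16/105 16/106
271 16/105 16/103 16/109 16/103 12/144 13/140 13/137 13/139 13/138 18/87 17/100
275 16/106 16/105 16/105 17/101 13/145 13/139 13/137 13/146 12/139 17/102 18/97
279 16/103 16/104 16/105 15/110 12/139 13/135 12/141 12/144 14/122 17/103 16/103
283 15/104 16/105 15/107 13/132 13/141 13/137 13/139 12/141 16/98 15/100 16/106
287 16/106 16/104 16/104 13/142 13/145 13/140 12/144 12/144 16/100 16/107 16/107
291 8/8 15/11 23/8 13/152 170/10 173/7 11/15 13/157 18/10 15/8 18/9
295 17/13 15/15 6/9 11/36 12/162 12/91 13/160 4/13 9/14 10/12 10/12
299 15
[... 536 characters left out ...]
03 16/101 17/96 12/136 13/141 13/140 13/136 12/139 16/106 16/100 16/99
100 16/100 16/104 17/102 13/138 14/142 12/140 12/138 12/137 16/101 16/98 16/105
104 16/105 16/108 16/108 13/139 13/133 13/140 13/135 13/138 17/102 16/105 15/102
108 17/104 16/106 14/112 13/140 13/140 12/136 12/139 13/137 17/98 16/105 17/102
112 16/102 17/104 14/126 12/139 12/139 13/141 13/139 13/141 17/99 16/105 16/100
116 16/105 16/107 13/133 13/140 12/142 13/142 12/139 13/140 17/102 17/104 16/103
120 16/107 16/108 13/139 13/138 13/135 13/144 13/137 13/140 17/105 17/108 16/104
124 113/16 115/24 105/24 105/35 107/28 0/8 0/25 8/58 100/16 110/16 120/10
128 120/8 105/5 114/13 150/5 120/6 150/3 140/10 120/4 100/12 90/3 113/10
```

```bash
cat > ax.py <<'E'
from h import *
def axes(q):
    h=cv2.cvtColor(q['pixels'],cv2.COLOR_RGB2HSV).astype(int)
    m=((h[...,0]<=14)&(h[...,0]>=10)&(h[...,1]>120)).astype(np.uint8)
    for n,X in (('a',(.552,-.300)),('b',(.5555,-.095))):
        P=[]
        for y in range(int(X[1]*1000)-16,int(X[1]*1000)+17,3):
            row=[x for x in np.arange(-.02,.02,.0005) if (lambda c:m[c[1],c[0]])(np.round(proj(q,np.array([X[0]+x,y/1000,.086]))).astype(int))]
            if len(row)>10: P.append((y,1000*(X[0]+(min(row)+max(row))/2),1000*(max(row)-min(row))))
        P=np.array(P);k=np.polyfit(P[:,0],P[:,1],1);print(n,P.round(1).tolist(),'lean from +y, deg (toward +x)',np.degrees(np.arctan(k[0])))
if __name__=='__main__': axes(bot.snapshot('wrist'))
E
python3 ax.py
```

```text
a [[-316.0, 552.5, 17.0], [-313.0, 552.5, 17.0], [-310.0, 553.2, 18.5], [-307.0, 553.2, 18.5], [-304.0, 554.5, 18.0], [-301.0, 554.5, 18.0], [-298.0, 555.8, 18.5], [-295.0, 556.0, 18.0], [-292.0, 556.0, 18.0], [-289.0, 557.0, 18.0], [-286.0, 557.0, 18.0]] lean from +y, deg (toward +x) 9.546766921403949
b [[-111.0, 552.8, 16.5], [-108.0, 552.8, 16.5], [-105.0, 553.5, 18.0], [-102.0, 553.5, 18.0], [-99.0, 553.5, 18.0], [-96.0, 554.2, 16.5], [-93.0, 554.2, 16.5], [-90.0, 554.8, 17.5], [-87.0, 554.8, 17.5], [-84.0, 554.8, 17.5], [-81.0, 554.8, 17.5]] lean from +y, deg (toward +x) 4.332313983188831
```

```bash
python3 -m pendant '{"slide":[[7,-24,-32],[7,-24,-32],[7,-24,-32],[7,-24,-32],[7,-24,-32]],"rot":[[0,0,0],[0,0,0],[0,0,0],[0,0,0],[0,0,0]]}' 0 20
python3 -m pendant '{"slide":[[7,-23,-32],[0,0,0],[0,0,0],[0,0,0],[0,0,0]],"rot":[[0,0,0],[0,0,0],[0,0,0],[0,0,0],[0,0,0]]}'
```

```text
time: 25.18
tcp_pos: [0.584, -0.274, 0.1981]
tcp_rot: [3.141, 0.0, 1.553]
contact_force: [0.5, 0.3, 0.7]
width: 0.0248
grip_force: 0.0
time: 25.6
tcp_pos: [0.5915, -0.2955, 0.1691]
tcp_rot: [3.14, 0.001, 1.554]
contact_force: [-0.1, 0.2, 0.2]
width: -0.0003
grip_force: 0.0
```

```bash
python3 -m pendant '{"slide":[[0,0,-35],[0,0,-35],[0,0,-18],[-6,0,0],[0,0,0]],"rot":[[0,0,0],[0,0,0],[0,0,0],[0,0,0],[0,0,0]]}'
python3 -m pendant '{"slide":[[-6,0,0],[-5,0,0],[-4,0,0],[0,0,0]],"rot":[[0,0,0],[0,0,0],[0,0,0],[0,0,0]]}'
python3 -m pendant '{"slide":[[-1,0,0],[-1,0,0],[-1,0,0],[0,0,0]],"rot":[[0,0,0],[0,0,0],[0,0,0],[0,0,0]]}'
```

```text
time: 26.02
tcp_pos: [0.5842, -0.2953, 0.0804]
tcp_rot: [-3.141, -0.0, 1.554]
contact_force: [0.7, -0.6, 0.9]
width: 0.0
grip_force: 0.0
time: 26.35
tcp_pos: [0.5695, -0.2962, 0.0808]
tcp_rot: [3.14, 0.001, 1.553]
contact_force: [0.2, -0.3, -0.5]
width: -0.0003
grip_force: 0.0
time: 26.68
tcp_pos: [0.5672, -0.2959, 0.0797]
tcp_rot: [3.141, 0.0, 1.553]
contact_force: [2.2, 0.9, 1.2]
width: -0.0002
grip_force: 1.4
```

```bash
python3 -m pendant '{"slide":[[6,0,0],[14,0,0],[0,0,35],[0,0,35],[0,0,18]],"rot":[[0,0,0],[0,0,0],[0,0,0],[0,0,0],[0,0,0]]}'
python3 -m pendant '{"slide":[[-12,34,0],[-12,34,0],[-12,34,0],[-12,34,0],[-12,34,0]],"rot":[[0,0,0],[0,0,0],[0,0,0],[0,0,0],[0,0,0]]}'
python3 -m pendant '{"slide":[[-11,32,0],[0,0,0],[0,0,0],[0,0,0]],"rot":[[0,0,0],[0,0,0],[0,0,0],[0,0,0]]}'
```

```text
time: 27.1
tcp_pos: [0.5881, -0.2964, 0.1707]
tcp_rot: [3.14, 0.002, 1.554]
contact_force: [1.2, -0.6, -0.2]
width: -0.0
grip_force: 0.0
time: 27.52
tcp_pos: [0.5262, -0.1245, 0.1674]
tcp_rot: [-3.141, 0.0, 1.553]
contact_force: [1.0, -0.3, -0.9]
width: 0.0
grip_force: 0.0
time: 27.85
tcp_pos: [0.5165, -0.0941, 0.1676]
tcp_rot: [3.141, 0.0, 1.554]
contact_force: [1.2, -0.5, -0.3]
width: 0.0
grip_force: 0.0
```

```bash
python3 -m pendant '{"slide":[[0,0,-35],[0,0,-35],[0,0,-18],[6,0,0],[8,0,0]],"rot":[[0,0,0],[0,0,0],[0,0,0],[0,0,0],[0,0,0]]}'
python3 -m pendant '{"slide":[[6,0,0],[2,0,0],[1,0,0],[1,0,0],[0,0,0]],"rot":[[0,0,0],[0,0,0],[0,0,0],[0,0,0],[0,0,0]]}'
python3 -m pendant '{"slide":[[-6,0,0],[-15,0,0],[0,0,35],[0,0,40],[0,0,40]],"rot":[[0,0,0],[0,0,0],[0,0,0],[0,0,0],[0,0,0]]}'
python3 -m pendant '{"slide":[[7,-15,35],[7,-15,35],[7,-15,35],[7,-15,35],[0,0,20]],"rot":[[0,0,0],[0,0,0],[0,0,0],[0,0,0],[0,0,0]]}' 60
python3 -m pendant '{"slide":[[0,0,0],[0,0,0],[0,0,0]],"rot":[[0,0,0],[0,0,0],[0,0,0]]}'
python3 ax.py
```

```text
time: 28.27
tcp_pos: [0.5301, -0.0947, 0.0791]
tcp_rot: [-3.14, -0.0, 1.552]
contact_force: [0.8, 0.7, 1.0]
width: 0.0001
grip_force: 0.0
time: 28.68
tcp_pos: [0.5403, -0.094, 0.0802]
tcp_rot: [3.141, 0.0, 1.553]
contact_force: [-0.5, -0.9, -0.3]
width: 0.0001
grip_force: 0.0
time: 29.1
tcp_pos: [0.5173, -0.0936, 0.1956]
tcp_rot: [-3.139, -0.001, 1.553]
contact_force: [0.7, -0.4, 0.7]
width: -0.0
grip_force: 0.0
time: 29.52
tcp_pos: [0.5478, -0.1563, 0.3584]
tcp_rot: [3.137, 0.002, 1.552]
contact_force: [0.6, -1.0, -0.0]
width: 0.0596
grip_force: 0.0
time: 29.77
tcp_pos: [0.546, -0.1535, 0.3535]
tcp_rot: [-3.14, -0.001, 1.553]
contact_force: [0.4, 0.9, 0.9]
width: 0.06
grip_force: 0.0
a [[-316.0, 551.0, 18.0], [-313.0, 550.5, 17.0], [-310.0, 551.0, 18.0], [-307.0, 550.5, 17.0], [-304.0, 550.8, 16.5], [-301.0, 550.8, 16.5], [-298.0, 550.8, 16.5], [-295.0, 550.0, 18.0], [-292.0, 550.2, 17.5], [-289.0, 550.2, 17.5], [-286.0, 550.2, 17.5]] lean from +y, deg (toward +x) -1.3887165895515063
b [[-111.0, 555.0, 17.0], [-108.0, 555.2, 16.5], [-105.0, 554.8, 17.5], [-102.0, 554.8, 17.5], [-99.0, 555.2, 16.5], [-96.0, 555.2, 16.5], [-93.0, 555.8, 17.5], [-90.0, 555.2, 16.5], [-87.0, 555.8, 17.5], [-84.0, 555.8, 17.5], [-81.0, 555.8, 17.5]] lean from +y, deg (toward +x) 1.7790696576862841
```

Both buttons now stand within about 2.5° of straight in, at roughly 92° for a and 89° for b. The arm is clear, so I'm handing in.

```bash
python3 -c "
from plant import bot
print(bot.sign_off())"
```

```text
the job is handed in; nothing more can be done
None
```

The job is handed in at about 30 s of the 72 s allowed: the divider sits fully home over the five cross boards after a gentle contact of about 13 N, both turn buttons are swung in over its ends, and the arm touched none of the other things.

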